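# Seat a wooden blank in the drilling jig

### The job

Lift the yellow wooden blank onto the open front of the drilling jig's base, then push it along between the converging rails and under the bridge until it is centred in the nest and up against the orange sprung pad. Press it on the pad with a steady push of about 12 N, never more than 18 N, for a good half second, then back off so gently that it stays resting against the pad. Leave all other things where they are and do not force the jig.

Things in the scene. Friction and masses are not known exactly. Their poses are not given: they have to be found in the camera images.
- blank_c (a point): Centre of the blank, half-way up: a yellow painted wooden brick, 90 long (own x) x 40 wide (own y) x 44 high, edges rounded 4 mm, 0.10 to 0.17 kg. It lies loose on the table, upright; either end may go first. Grip it across its 40 mm width.
- jig: Drilling jig, fixed. Origin on the table, on the centre line, under the nest's entrance; own x = push direction (away from the robot), y left, z up. Slick grey base board 12 thick, x -160 to 170, 190 wide. On it two waxed aluminium rails, 16 high, 12 thick: inner faces converge from 104 apart at x = -90 to 42 apart at x = 0, then run parallel (the nest) to x = 140.
- mouth (a point): Point on the top of the jig's base on its centre line, 100 before the nest's entrance (jig x = -100): the open front, where the blank is set down, centred here. Axes as the jig's. A blank set down here already reaches between the wide ends of the rails.
- bridge (a point): Middle of the top of the dark steel bridge over the nest (jig x = 35 to 65), 56 above the base; brass bushings stand 5 higher. Underside 48 above the base, posts 33 to 45 either side of the centre line. It keeps the blank from being put in from above: it must slide in from the front, on the base.
- pad: Orange sprung pad at the end of the nest, 32 wide, 24 high. Origin in the middle of its front face, which the blank meets, 24 above the base; axes as the jig's. Spring 10 N/mm towards +x, no preload, 5 mm travel, damped; it returns when let go. The grey stop carrying it is clamped anywhere from jig x = 75 to 105. Seated, the blank's near face lies 90 before it, above the rails, clear to push on.
- offcut_c (a point): Centre of a blue painted wooden offcut, 60 x 30 x 30, loose on the table a little beyond the blank. Not part of the job: leave it.
- pin_center (a point): Centre of a loose steel pin, 16 in diameter, 40 high, standing on the jig's base beside a nest rail, beyond the bridge. Leave it.
- tape: Red roll of tape lying flat, 90 in diameter, 24 high; origin at the centre of its underside. Leave it.
- glue: White glue bottle, 52 in diameter, 150 high; origin at the centre of its underside. Leave it.
- tumbler: Blue steel tumbler, up to 83 in diameter, 150 high; origin at the centre of its underside. Leave it.
- driver: Screwdriver lying on the table; origin under its middle. Leave it.
- carton: Small cardboard carton, 100 x 130 x 60; origin at the centre of its underside. Leave it.
Not all that is in view belongs to the job. There is more than one size of the part that bears blank_c; the job needs the largest.

How it is judged:
By the outcome, as a careful person would: the job done as asked, in the order asked, and still so for the second after the job is handed in, with the robot touching nothing.
It also fails if it takes over 69 s, if anything falls off the work surface, if the arm or the gripper's body presses on something with over 40 N, if the wrist force passes 120 N, or if a joint passes its speed limit or range.

### The arm

A 6-joint arm with a two-finger parallel gripper is mounted at the origin on the work surface. World frame = base frame: x ahead of the robot, y to its left, z up, the work surface at z = 0. Lengths are in m, angles in rad, forces in N, time in s.
With the tool pointing down it reaches from about 0.35 to 0.8 m from the base axis. Payload 7.3 kg.
Tool frame: the origin (TCP) lies on the centre line of the jaws, within the pads' length; the fingertips stand 8 mm ahead of it and the grasp point (between the pads) lies 11 mm behind it; z points along the fingers, y is the direction in which the jaws open and shut (so a half turn about z gives the same grasp; the last joint's range is limited). The gripper opens to 85 mm and grips with 20 to 120 N. Pads are 22 mm wide; open, the fingers measure 114 mm over their backs; the gripper's body (76 mm by 85 mm) begins 54 mm behind the grasp point. The pads swing forward as they close: fully open they stand 13 mm farther back than shut.
Start: joints at [-1.434, 0.342, 1.524, -0, 1.275, -0.146], TCP at [0.147, -0.504, 0.239] pointing down, gripper open.
Joint ranges: [-2.53, 2.53], [-0.77, 2.02], [0.04, 2.7], [-1, 4.14], [0.28, 2.66], [-3.11, 3.11]. Speed limits (rad/s): [2.57, 2.57, 3.14, 3.14, 3.14, 3.14].

### API

Orientations are given as a rotation vector (axis times angle).
In Python, from rig import sense, get_image, job_done gives the robot as it stands.
- The arm moves only by the tool apply_moves, never from a script. Its argument "motion" is one flat list of numbers, 7 for each row, row after row: the opening, from 0 (shut) to 1 (fully open), then the shift along the tool's x, y, z in mm, then the turn, a rotation vector about the tool's x, y, z in units of 5 degrees (1.0 is 5 degrees). A call has 1 to 5 rows; each row is the pose to reach, as a shift and turn from the pose measured when the call began, along the tool's axes at that moment; what a row does not reach only later rows make up. A row lasts 1/10 s, in which the tool goes at most 50 mm and 8.59 degrees, less where a joint would pass 70% of its speed; a pose out of reach is approached as far as the arm can. A call with a gripper value outside its range is refused whole. The fingers move at their own pace and stop on an object; the grip force is fixed at half the most. Time passes only in rows, so rows that repeat a pose let the fingers close. It gives the time, the measured TCP pose, the force and the opening at its end, in the units of the state.
- sense(): the state, without advancing time (a new reading comes with each control period).
- get_image(name): name is "side" or "top"; returns a dict with "img" (420x560x3 uint8, red, green, blue), "camera_matrix" (3x3 intrinsics, pixels), "R" (3x3) and "t" (3): a world point X has camera coordinates R X + t. Camera axes: x right, y down, z forward; pixel columns grow to the right and rows downward; lengths in m; the calibration is good to about 2 mm. A picture is of the moment at which its call begins. There is no depth.
- job_done(): hands the job in, once; it reports no verdict.
The state is a dict: "clock": time; "joint_positions": joint angles; "dq": joint speeds; "joint_efforts": joint torques, N m; "position": TCP position; "tcp_rot": TCP orientation; "force": force on the tool from outside, world axes, zero at the start; "wrist_torque": the same for the moment, N m; "width": finger opening in m.
Only numpy, scipy, OpenCV 4.12 (cv2) and the standard library are available. Lean on these libraries where they do the work, as an engineer would, in place of code of your own. Each camera call takes 0.05 s, during which the arm holds its last target.

## Working session

There is one attempt and no reset: what is moved stays moved. The work goes in short steps, Python scripts to look and compute and a tool call to move; the robot and the scene stay as the last step left them, time stands still between calls to the robot, and variables do not carry over. Pictures are saved under pics/ and viewed, and the job is handed in when it is done.

Besides the shell and the picture viewer there is one more tool, called as a command line: name --argument value ..., lists and objects as JSON in quotes. apply_moves: Moves the arm, as the interface text tells. Its arguments: {"type":"object","properties":{"motion":{"type":"array","items":{"type":"number"}}},"required":["motion"]}

```bash
mkdir -p pics; ls; cat > h.py <<'E'
import numpy as np, cv2, pickle
from rig import sense, get_image, job_done
def grab(n,tag):
    d=get_image(n); cv2.imwrite(f'pics/{tag}.png',cv2.cvtColor(d['img'],cv2.COLOR_RGB2BGR)); pickle.dump(d,open(f'pics/{tag}.pkl','wb')); return d
def load(tag): return pickle.load(open(f'pics/{tag}.pkl','rb'))
def ray(d,uv):
    K=np.array(d['camera_matrix']);R=np.array(d['R']);t=np.array(d['t'])
    c=-R.T@t; v=R.T@np.linalg.inv(K)@np.array([uv[0],uv[1],1.]); return c,v
def plane(d,uv,z):
    c,v=ray(d,uv); return c+v*(z-c[2])/v[2]
def proj(d,X):
    K=np.array(d['camera_matrix']);p=K@(np.array(d['R'])@np.array(X)+np.array(d['t'])); return p[:2]/p[2]
E
python3 - <<'E'
from h import *
s=sense(); print(s)
for n in('top','side'):
    d=grab(n,n+'0'); print(n,d['camera_matrix'],-np.array(d['R']).T@d['t'],np.array(d['R']))
E
```

```text
pics
{'clock': 0.0, 'joint_positions': array([-1.43397627e+00,  3.42748793e-01,  1.52502292e+00,  2.57238415e-05,
        1.27541172e+00, -1.45993422e-01]), 'dq': array([ 0.00073766,  0.00023005,  0.00056217, -0.00102443,  0.00021498,
        0.00214644]), 'joint_efforts': array([-1.32578429e-03, -4.33685875e+01, -2.46013373e+01, -3.65662163e-04,
        7.83695024e-03,  1.88898429e-05]), 'position': array([ 0.14648343, -0.50374063,  0.23861037]), 'tcp_rot': array([-3.10866241e+00, -4.42527500e-01, -5.00828779e-05]), 'force': array([-0.464915  , -0.86266264, -0.2267969 ]), 'wrist_torque': array([ 0.01225181,  0.02337543, -0.02068745]), 'width': 0.08568330758106292}
top [[440.60709302   0.         286.17971338]
 [  0.         440.60709302 209.55749359]
 [  0.           0.           1.        ]] [ 0.43177124 -0.0022538   1.22866898] [[-0.00967321 -0.9998219   0.01620481]
 [-0.99838748  0.00875028 -0.05608807]
 [ 0.05593628 -0.01672124 -0.99829431]]
side [[449.25390744   0.         280.83997341]
 [  0.         449.25390744 208.85702964]
 [  0.           0.           1.        ]] [-0.00197789 -0.8247807   1.01508428] [[ 0.83940243 -0.54333748 -0.01370934]
 [-0.38724997 -0.58018327 -0.7165367 ]
 [ 0.38136731  0.60677158 -0.69741467]]
```

View pics/top0.png

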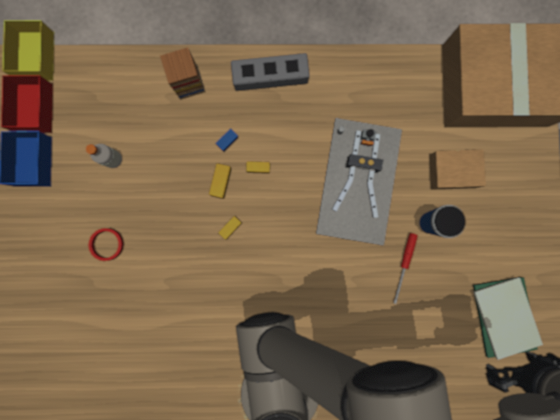

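View pics/side0.png

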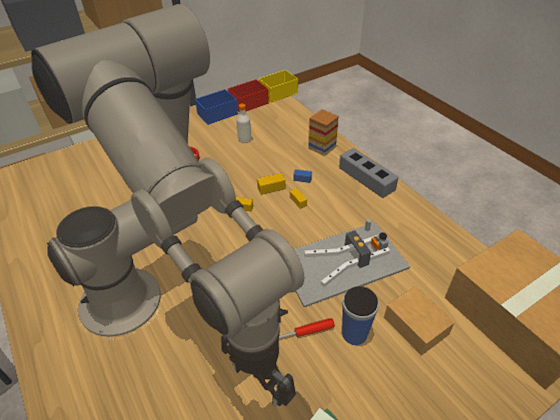

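Top view: three yellow candidates, at (220,181), (258,167) and (230,228). The first looks largest, and the blue offcut (227,140) lies just beyond it. The jig is at about (360,180), with its orange pad near (367,142). Next I'll measure these and enlarge the crop.

```bash
python3 - <<'E'
from h import *
d=load('top0'); hsv=cv2.cvtColor(d['img'],cv2.COLOR_RGB2HSV)
m=cv2.inRange(hsv,(20,150,90),(32,255,255)); m[:, :100]=0
cs,_=cv2.findContours(m,cv2.RETR_EXTERNAL,cv2.CHAIN_APPROX_NONE)
for c in cs:
    if cv2.contourArea(c)<60: continue
    (u,v),wh,a=cv2.minAreaRect(c)
    for z in (0.022,0.044):
        P=np.array([plane(d,p,z)[:2] for p in c[:,0]],np.float32)*1000
        r=cv2.minAreaRect(P); print((round(u),round(v)),z,np.round(r[0],1),np.round(r[1],1),round(r[2],1))
    print(hsv[int(v),int(u)])
b=cv2.cvtColor(d['img'],cv2.COLOR_RGB2BGR)
cv2.imwrite('pics/crop_y.png',cv2.resize(b[120:250,190:280],None,fx=4.5,fy=4.5,interpolation=cv2.INTER_CUBIC))
cv2.imwrite('pics/crop_j.png',cv2.resize(b[115:250,310:410],None,fx=4.4,fy=4.4,interpolation=cv2.INTER_CUBIC))
s=cv2.cvtColor(load('side0')['img'],cv2.COLOR_RGB2BGR)
cv2.imwrite('pics/crop_s.png',cv2.resize(s[160:310,230:420],None,fx=4,fy=4,interpolation=cv2.INTER_CUBIC))
E
```

```text
(230, 228) 0.022 [451.7 132.8] [27.1 61.6] 44.7
(230, 228) 0.044 [451.3 130.3] [26.6 60.4] 44.7
[ 23 176 162]
(220, 180) 0.022 [581.3 159.9] [40.7 89.7] 75.9
(220, 180) 0.044 [578.6 156.9] [40.  88.1] 75.9
[ 22 176 161]
(258, 167) 0.022 [617.5  55.4] [63.3 27.8] 89.6
(258, 167) 0.044 [614.1  54.4] [62.2 27.3] 89.6
[ 23 175 162]
```

View pics/crop_y.png

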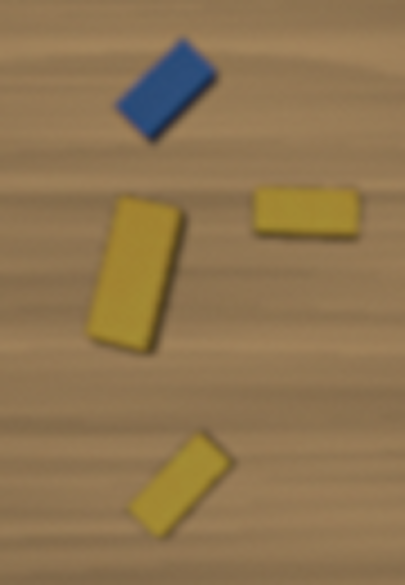

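View pics/crop_j.png

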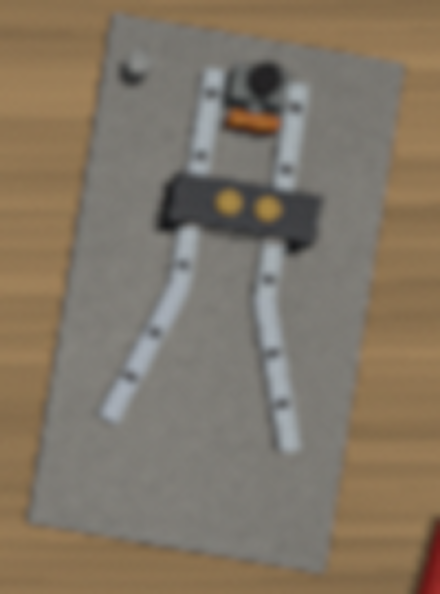

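View pics/crop_s.png

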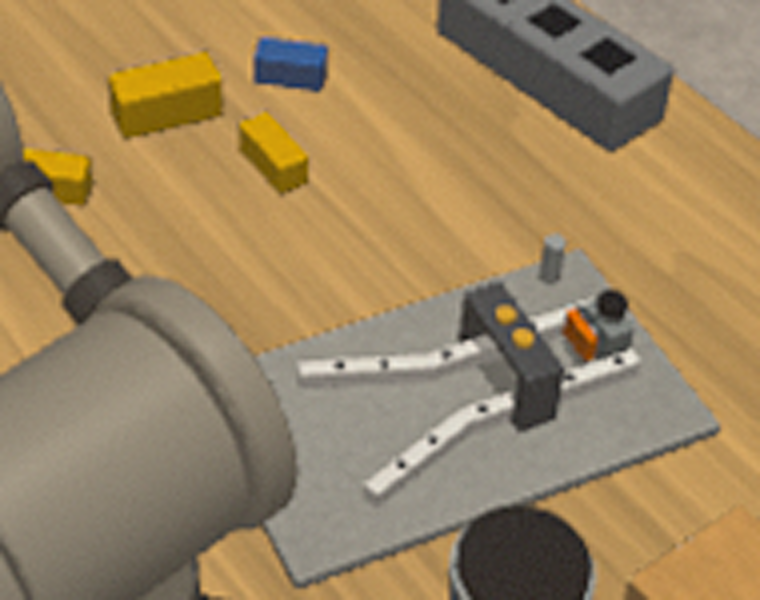

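The block at (220,180) measures 88–90 x 40 mm, so it is the blank. The ones at (258,167) and (230,228) are about 61 x 27, too small. Next is the jig.

```bash
python3 - <<'E'
from h import *
d=load('top0'); img=d['img']; hsv=cv2.cvtColor(img,cv2.COLOR_RGB2HSV)
roi=np.zeros(img.shape[:2],np.uint8); roi[112:252,308:408]=255
g=cv2.inRange(hsv,(0,0,60),(179,60,255))&roi
g=cv2.morphologyEx(g,cv2.MORPH_CLOSE,np.ones((9,9)))
c=max(cv2.findContours(g,cv2.RETR_EXTERNAL,cv2.CHAIN_APPROX_NONE)[0],key=cv2.contourArea)
P=np.array([plane(d,p,0.012)[:2] for p in c[:,0]],np.float32)*1000
r=cv2.minAreaRect(P); print('board',r); box=cv2.boxPoints(r); print(box, [proj(d,[*(b/1000),.012]).round() for b in box])
# rails
w=cv2.inRange(hsv,(0,0,150),(179,60,255))&roi
n,l,st,ce=cv2.connectedComponentsWithStats(w)
for i in range(1,n):
    if st[i,4]<12: continue
    print(i,st[i],ce[i].round(1))
o=cv2.inRange(hsv,(3,150,90),(14,255,255))&roi
ys,xs=np.nonzero(o); print('orange',len(xs),xs.min(),xs.max(),ys.min(),ys.max(),xs.mean(),ys.mean())
cv2.imwrite('pics/m.png',cv2.resize(np.hstack([g,w,o])[112:252],None,fx=.4,fy=1))
# side pad too
e=load('side0'); h2=cv2.cvtColor(e['img'],cv2.COLOR_RGB2HSV)
o=cv2.inRange(h2,(3,170,90),(14,255,255)); o[:, :365]=0;o[:,385:]=0;o[:230]=0;o[255:]=0
ys,xs=np.nonzero(o); print('orange side',len(xs),xs.mean(),ys.mean(),xs.min(),xs.max(),ys.min(),ys.max())
E
```

```text
board ((578.43212890625, -226.07595825195312), (190.6075439453125, 329.70379638671875), 79.83499908447266)
[[ 399.34827 -290.79016]
 [ 723.8769  -348.97745]
 [ 757.516   -161.36176]
 [ 432.98737 -103.17447]] [array([384., 245.]), array([402., 129.]), array([335., 117.]), array([316., 234.])]
1 [357 131   3   4  12] [358.  132.5]
2 [376 134   4   4  14] [377.5 135.7]
3 [354 138   6  11  45] [356.4 143.1]
4 [374 141   5  11  44] [375.9 146. ]
7 [350 167   5   7  27] [352.1 170.3]
8 [370 171   4   6  23] [371.4 173.6]
9 [345 176   8  14  59] [348.7 182.7]
10 [368 180   6  14  57] [370.8 186.4]
11 [339 191   7   9  37] [342.2 195.2]
12 [371 196   5  10  35] [373.  200.4]
13 [333 201   8  10  41] [336.6 205.4]
14 [373 208   5   9  35] [375. 212.]
orange 42 362 407 140 249 371.6666666666667 154.33333333333334
orange side 37 374.27027027027026 243.64864864864865 371 378 238 249
```

```bash
cat >> h.py <<'E'
TH=np.deg2rad(-10.17); U=np.array([np.cos(TH),np.sin(TH)]); V=np.array([-U[1],U[0]])
O=np.array([578.43,-226.08])/1000-0.005*U
def tojig(X): D=np.array(X)[:2]-O; return np.array([D@U,D@V])*1000
def tow(x,y): return O+(x*U+y*V)/1000
E
python3 - <<'E'
from h import *
d=load('top0')
print('O',O)
for p in [(358,132.5),(377.5,135.7),(356.4,143.1),(375.9,146),(352.1,170.3),(371.4,173.6),(348.7,182.7),(370.8,186.4),(342.2,195.2),(373,200.4),(336.6,205.4),(375,212)]:
    print(p,tojig(plane(d,p,.028)).round(1))
hsv=cv2.cvtColor(d['img'],cv2.COLOR_RGB2HSV)
o=cv2.inRange(hsv,(3,150,90),(16,255,255)); o[:130]=0;o[155:]=0;o[:,:355]=0;o[:,:]=o; o[:,382:]=0
ys,xs=np.nonzero(o)
for z in(.024,.036,.048): 
    J=np.array([tojig(plane(d,p,z)) for p in zip(xs,ys)]); print(z,len(xs),J.mean(0).round(1),J.min(0).round(1),J.max(0).round(1))
# bushings brass
o=cv2.inRange(hsv,(15,110,120),(30,255,255)); o[:150]=0;o[175:]=0;o[:,:355]=0;o[:,385:]=0
ys,xs=np.nonzero(o); print(tojig(plane(d,(xs.mean(),ys.mean()),.073)),len(xs))
e=load('side0'); print('pad side',[tojig(plane(e,(374.3,243.6),z)).round(1) for z in (.03,.036,.042)])
# side: pad bottom-left / edges
for pt in [(371,240),(378,249)]: print(tojig(plane(e,pt,.036)))
# rails side
b=cv2.cvtColor(d['img'],cv2.COLOR_RGB2BGR)
cv2.imwrite('pics/crop_p.png',cv2.resize(b[125:175,340:395],None,fx=10,fy=10,interpolation=cv2.INTER_NEAREST))
E
```

```text
O [ 0.57350856 -0.22519715]
(358, 132.5) [134.6  26.4]
(377.5, 135.7) [135.  -28.3]
(356.4, 143.1) [104.6  26.1]
(375.9, 146) [105.8 -28.4]
(352.1, 170.3) [28.  25.8]
(371.4, 173.6) [ 28.  -28.1]
(348.7, 182.7) [-7.5 29.6]
(370.8, 186.4) [ -7.3 -32. ]
(342.2, 195.2) [-44.5  41.7]
(373, 200.4) [-44.3 -44. ]
(336.6, 205.4) [-74.7  52.4]
(375, 212) [-74.9 -54.4]
0.024 37 [113.2  -3.1] [108.5 -17.1] [118.3  10.7]
0.036 37 [110.3  -1.1] [105.6 -15. ] [115.3  12.5]
0.048 37 [107.4   0.9] [102.7 -12.9] [112.3  14.3]
[50.80482944 -0.88978632] 41
pad side [array([111.1,   5.2]), array([107.6,   1. ]), array([104.1,  -3.2])]
[106.08566082  16.79697881]
[106.53793261 -20.83013385]
```

View pics/crop_p.png

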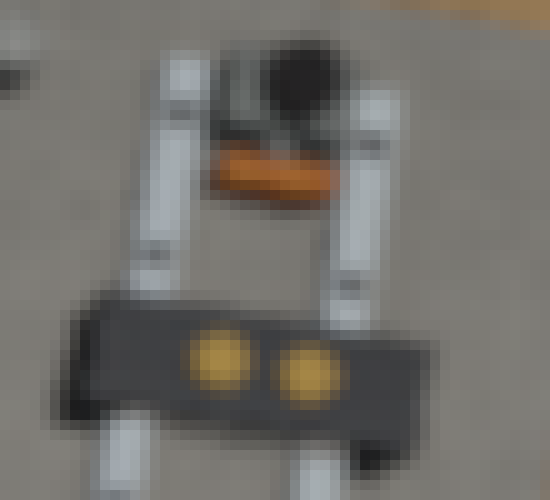

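The jig fit holds up: the board measures 190.6 x 329.7 mm, the bridge bushings fall at x≈51, and the rail midline sits about -1.1 mm off the board's. The pad face is at about x=104. I'll check the blank in the side view and plan the move over it.

```bash
cat >> h.py <<'E'
from scipy.spatial.transform import Rotation as Rt
O=O-0.0010*V   # rails' midline
def plan(xyz,yawdeg):
    s=sense(); R=Rt.from_rotvec(s['tcp_rot']); y=np.deg2rad(yawdeg)
    T=Rt.from_matrix(np.array([[np.cos(y),np.sin(y),0],[np.sin(y),-np.cos(y),0],[0,0,-1.]]))
    sh=R.inv().apply(np.array(xyz)-s['position'])*1000; tr=np.rad2deg((R.inv()*T).as_rotvec())/5
    print('t',round(s['clock'],2),'pos',(s['position']*1000).round(1),'jig',tojig(s['position']).round(1),'F',s['force'].round(2),'w',round(s['width']*1000,1))
    print('shift',sh.round(1),'turn',tr.round(2))
E
python3 - <<'E'
from h import *
e=load('side0'); h2=cv2.cvtColor(e['img'],cv2.COLOR_RGB2HSV)
m=cv2.inRange(h2,(18,150,60),(32,255,255)); m[:160]=0;m[215:]=0;m[:,:254]=0;m[:,289:]=0
ys,xs=np.nonzero(m); print(xs.min(),xs.max(),ys.min(),ys.max(),xs.mean(),ys.mean())
a=np.deg2rad(-14.1);c=np.array([.579,.157])
P=np.array([proj(e,[*(c+sx*.045*np.array([np.cos(a),np.sin(a)])+sy*.02*np.array([-np.sin(a),np.cos(a)])),z]) for sx in(-1,1) for sy in(-1,1) for z in(0,.044)])
print(P.min(0),P.max(0)); 
plan([.579,.157,.2],-14.1); print(tow(-100,0))
E
```

```text
257 285 173 194 271.0985010706638 183.1948608137045
[256.40299596 172.61828162] [285.91633782 195.82171622]
t 0.1 pos [ 146.5 -503.8  238.7] jig [-371.1 -348.6] F [-0.27  0.29  0.85] w 85.2
shift [ 599.7 -513.8   39.5] turn [-0.02  0.    6.06]
[ 0.47490317 -0.2085245 ]
```

apply_moves --motion '[1,600,-514,10,0,0,6.06,1,600,-514,10,0,0,6.06,1,600,-514,10,0,0,6.06,1,600,-514,10,0,0,6.06,1,600,-514,10,0,0,6.06]'

```text
clock: 0.6
position: [0.2812, -0.2976, 0.2361]
tcp_rot: [-3.115, 0.391, 0.001]
force: [0.5, -0.1, 0.1]
width: 0.0855
```

```bash
python3 -c "
from h import *
plan([.579,.157,.2],-14.1); print(sense()['joint_positions'].round(2))"
```

```text
t 0.6 pos [ 281.2 -297.6  236.1] jig [-274.9 -121.9] F [ 0.52 -0.08  0.13] w 85.5
shift [ 176.2 -514.    36.8] turn [-0.02  0.01 -0.04]
[-1.    0.13  1.82  0.    1.2   0.82]
```

apply_moves --motion '[1,176,-514,20,0,0,0,1,176,-514,20,0,0,0,1,176,-514,20,0,0,0,1,176,-514,20,0,0,0,1,176,-514,20,0,0,0]'

```text
clock: 1.1
position: [0.4179, -0.0882, 0.2273]
tcp_rot: [-3.116, 0.391, 0.001]
force: [1.7, -0.8, -0.3]
width: 0.0855
```

```bash
python3 -c "
from h import *
plan([.579,.157,.15],-14.1); print(sense()['joint_positions'].round(2))"
```

```text
t 1.1 pos [417.9 -88.2 227.3] jig [-177.3  108.3] F [ 1.72 -0.75 -0.3 ] w 85.5
shift [  95.5 -277.3   77.7] turn [-0.02  0.01 -0.04]
[-0.39  0.17  1.79  0.    1.18  1.43]
```

apply_moves --motion '[1,95,-277,77,0,0,0,1,95,-277,77,0,0,0,1,95,-277,77,0,0,0,1,95,-277,77,0,0,0,1,95,-277,77,0,0,0]'

```text
clock: 1.6
position: [0.55, 0.1144, 0.1635]
tcp_rot: [-3.116, 0.39, 0.002]
force: [0.9, -0.5, 0.3]
width: 0.0853
```

apply_moves --motion '[1,21,-61,17,0,0,0,1,21,-61,17,0,0,0,1,21,-61,17,0,0,0]'

```text
clock: 1.9
position: [0.5853, 0.1707, 0.1445]
tcp_rot: [-3.117, 0.386, 0.006]
force: [-0.8, -0.2, 0.1]
width: 0.0854
```

```bash
python3 -c "
from h import *
plan([.579,.157,.024],-14.1); print(sense()['joint_positions'].round(2)); grab('side','s1'); grab('top','t1')"
```

```text
t 1.9 pos [585.3 170.7 144.5] jig [-58.3 392.8] F [-0.79 -0.2   0.13] w 85.4
shift [ -2.4  14.9 120.5] turn [-0.01  0.04 -0.  ]
[0.16 0.58 1.41 0.   1.16 1.97]
```

apply_moves --motion '[1,-2.4,15,20,0,0,0,1,-2.4,15,40,0,0,0,1,-2.4,15,40,0,0,0]'

```text
clock: 2.3
position: [0.5766, 0.1523, 0.1042]
tcp_rot: [3.116, -0.393, -0.011]
force: [0.3, 0.2, 0.6]
width: 0.0853
```

```bash
python3 -c "
from h import *
plan([.579,.157,.024],-14.1); d=grab('side','s2')
b=cv2.cvtColor(d['img'],cv2.COLOR_RGB2BGR); cv2.imwrite('pics/s2c.png',cv2.resize(b[90:230,190:350],None,fx=4,fy=4))"
```

```text
t 2.3 pos [576.6 152.3 104.2] jig [-63.6 373.1] F [0.33 0.23 0.6 ] w 85.3
shift [ 1.7 -5.3 80.2] turn [ 0.02  0.08 -0.05]
```

View pics/s2c.png

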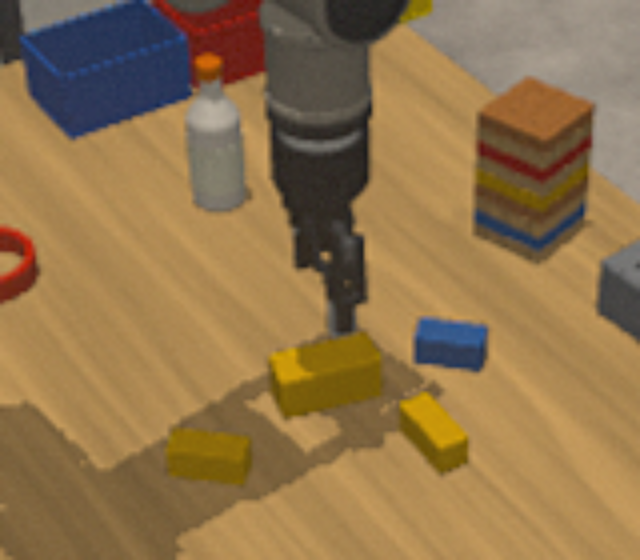

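The gripper is over the middle of the blank (crop 330,370), with the offcut (450,343) clear. Descending.

apply_moves --motion '[1,1.7,-5,30,0,0,0,1,1.7,-5,60,0,0,0,1,1.7,-5,80,0,0,0,1,1.7,-5,84,0,0,0,1,1.7,-5,84,0,0,0]'

```text
clock: 2.85
position: [0.5808, 0.157, 0.0227]
tcp_rot: [-3.117, 0.393, 0.006]
force: [0.1, 1.1, -0.1]
width: 0.0853
```

```bash
python3 -c "
from h import *
plan([.579,.157,.020],-14.1)"
```

```text
t 2.85 pos [580.8 157.   22.7] jig [-60.4 378.5] F [ 0.07  1.14 -0.11] w 85.3
shift [-1.7  0.5  2.7] turn [ 0.    0.04 -0.05]
```

apply_moves --motion '[0.3,-1.7,0.5,3,0,0,0,0.3,-1.7,0.5,3,0,0,0,0.3,-1.7,0.5,3,0,0,0,0.3,-1.7,0.5,3,0,0,0,0.3,-1.7,0.5,3,0,0,0]'

```text
clock: 3.35
position: [0.5798, 0.1571, 0.0209]
tcp_rot: [-3.116, 0.393, 0.003]
force: [-0.7, 0.1, 5.9]
width: 0.0394
```

```bash
python3 -c "
from h import *
plan([.579,.157,.020],-14.1)"
```

```text
t 3.35 pos [579.8 157.1  20.9] jig [-61.3 378.4] F [-0.73  0.14  5.88] w 39.4
shift [-0.7  0.3  1. ] turn [-0.    0.02 -0.05]
```

apply_moves --motion '[0,0,0,0,0,0,0,0,0,0,0,0,0,0,0,0,0,0,0,0,0,0,0,0,-10,0,0,0,0,0,0,-30,0,0,0]'

```text
clock: 3.85
position: [0.5785, 0.1569, 0.05]
tcp_rot: [3.116, -0.393, -0.009]
force: [0.6, 0.5, -0.9]
width: 0.0394
```

apply_moves --motion '[0,0,0,-30,0,0,0,0,0,0,-60,0,0,0,0,0,0,-90,0,0,0,0,0,0,-100,0,0,0,0,0,0,-100,0,0,0]'

```text
clock: 4.35
position: [0.5798, 0.157, 0.1515]
tcp_rot: [-3.117, 0.393, 0.004]
force: [0.6, -0.6, -1.6]
width: 0.039
```

```bash
python3 -c "
from h import *
d=grab('side','s3');t=grab('top','t3')
b=cv2.cvtColor(d['img'],cv2.COLOR_RGB2BGR)[60:230,190:350];a=cv2.cvtColor(t['img'],cv2.COLOR_RGB2BGR)[100:270,160:300]
cv2.imwrite('pics/s3c.png',cv2.resize(np.hstack([b,a]),None,fx=2.6,fy=2.6))
plan([*tow(-100,0),.15],-10.17)"
```

```text
t 4.45 pos [578.3 156.7 148.6] jig [-62.7 377.8] F [-0.41 -0.31 -1.39] w 39.2
shift [ -9.5 379.5  -0.5] turn [ 0.02  0.09 -0.84]
```

View pics/s3c.png

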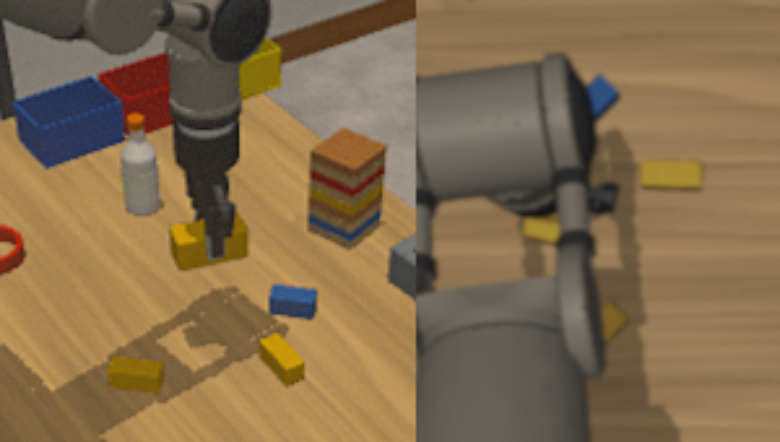

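The blank is held level and clear of the table in the side view (crop 208,245), and the other pieces have not moved. Carrying it to the mouth.

apply_moves --motion '[0,-9.5,360,0,0,0,-0.84,0,-9.5,360,0,0,0,-0.84,0,-9.5,360,0,0,0,-0.84,0,-9.5,360,0,0,0,-0.84,0,-9.5,360,0,0,0,-0.84]'

```text
clock: 4.95
position: [0.5084, -0.0848, 0.1477]
tcp_rot: [-3.129, 0.278, 0.018]
force: [0.6, 0.1, -1.5]
width: 0.0387
```

```bash
python3 -c "
from h import *
plan([*tow(-100,0),.15],-10.17)"
```

```text
t 4.95 pos [508.4 -84.8 147.7] jig [-88.9 127.7] F [ 0.62  0.12 -1.48] w 38.7
shift [-11.2 127.7  -2.1] turn [0.01 0.13 0.01]
```

apply_moves --motion '[0,-11,50,0,0,0.13,0,0,-11,95,0,0,0.13,0,0,-11,120,0,0,0.13,0,0,-11,128,0,0,0.13,0,0,-11,128,0,0,0.13,0]'

```text
clock: 5.45
position: [0.4741, -0.2092, 0.1465]
tcp_rot: [-3.129, 0.281, 0.004]
force: [-0.7, 0.0, -2.0]
width: 0.0391
```

```bash
python3 -c "
from h import *
plan([*tow(-100,0),.07],-10.17)"
```

```text
t 5.45 pos [ 474.1 -209.2  146.5] jig [-100.6   -0.8] F [-0.68  0.02 -2.  ] w 39.1
shift [ 0.8 -0.7 76.5] turn [-0.    0.03 -0.02]
```

apply_moves --motion '[0,0.8,-0.7,30,0,0,0,0,0.8,-0.7,60,0,0,0,0,0.8,-0.7,90,0,0,0,0,0.8,-0.7,103,0,0,0,0,0.8,-0.7,103,0,0,0]'

```text
clock: 5.95
position: [0.4736, -0.2058, 0.041]
tcp_rot: [-3.126, 0.277, 0.012]
force: [-0.0, -0.0, -0.3]
width: 0.0394
```

```bash
python3 -c "
from h import *
plan([*tow(-100,0),.033],-10.17)
d=grab('side','s4');t=grab('top','t4')
b=cv2.cvtColor(d['img'],cv2.COLOR_RGB2BGR)[190:320,260:430];a=cv2.cvtColor(t['img'],cv2.COLOR_RGB2BGR)[115:245,300:420]
cv2.imwrite('pics/s4c.png',cv2.resize(np.hstack([b,a]),None,fx=2.7,fy=2.7))
"
```

```text
t 5.95 pos [ 473.6 -205.8   41. ] jig [-101.8    2.5] F [-0.03 -0.02 -0.31] w 39.4
shift [1.8 2.5 8. ] turn [-0.03  0.09  0.  ]
```

View pics/s4c.png

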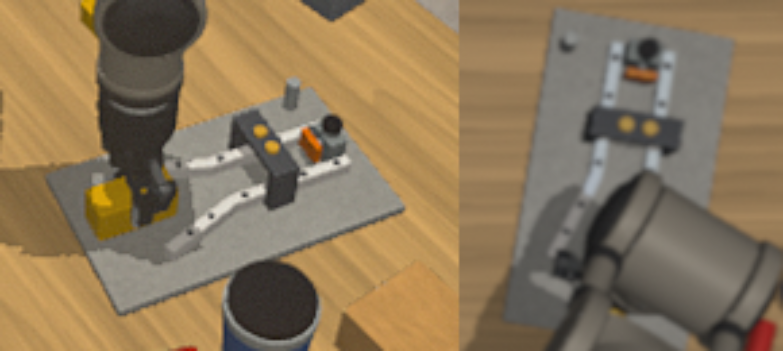

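The held blank hovers over the open front on the jig's centre line. Lowering gently.

apply_moves --motion '[0,1.8,2.0,2,0,0,0,0,1.8,2.0,4,0,0,0,0,1.8,2.0,5,0,0,0,0,1.8,2.0,6,0,0,0,0,1.8,2.0,6,0,0,0]'

```text
clock: 6.55
position: [0.4765, -0.2096, 0.0375]
tcp_rot: [-3.128, 0.279, 0.005]
force: [0.2, -0.7, -1.5]
width: 0.0392
```

```bash
python3 -c "
from h import *
plan([*tow(-100,0),.033],-10.17)"
```

```text
t 6.55 pos [ 476.5 -209.6   37.5] jig [-98.2  -0.8] F [ 0.23 -0.68 -1.49] w 39.2
shift [-1.7 -0.8  4.5] turn [-0.01  0.03 -0.  ]
```

apply_moves --motion '[0,-1,-0.6,2,0,0,0,0,-1,-0.6,3,0,0,0,0,-1,-0.6,4,0,0,0,0,-1,-0.6,4,0,0,0]'

```text
clock: 6.95
position: [0.4755, -0.2088, 0.0333]
tcp_rot: [-3.128, 0.279, 0.005]
force: [0.3, 0.3, -1.8]
width: 0.0395
```

```bash
python3 -c "
from h import *
plan([*tow(-100,0),.033],-10.17)"
```

```text
t 6.95 pos [ 475.5 -208.8   33.3] jig [-99.4  -0.1] F [ 0.33  0.3  -1.78] w 39.5
shift [-0.6 -0.1  0.3] turn [-0.01  0.04 -0.  ]
```

apply_moves --motion '[0,-0.6,-0.1,0.5,0,0,0,0,-0.6,-0.1,0.8,0,0,0,0,-0.6,-0.1,0.8,0,0,0]'

```text
clock: 7.25
position: [0.4752, -0.2087, 0.0329]
tcp_rot: [-3.128, 0.279, 0.004]
force: [-0.1, 0.4, 3.9]
width: 0.0392
```

```bash
python3 -c "
from h import *
plan([*tow(-100,0),.033],-10.17)"
```

```text
t 7.25 pos [ 475.2 -208.7   32.9] jig [-99.7  -0.1] F [-0.1   0.41  3.9 ] w 39.2
shift [-0.3 -0.1 -0.1] turn [-0.01  0.03 -0.  ]
```

Contact (+3.9 N). Releasing with a part opening, then lifting away.

apply_moves --motion '[0.68,0,0,0,0,0,0,0.68,0,0,0,0,0,0,0.68,0,0,0,0,0,0,0.68,0,0,-8,0,0,0,0.68,0,0,-25,0,0,0]'

```text
clock: 7.75
position: [0.4745, -0.2083, 0.0575]
tcp_rot: [-3.127, 0.279, 0.008]
force: [-0.2, 0.2, 0.7]
width: 0.0583
```

apply_moves --motion '[0.68,0,0,-30,0,0,0,0.68,0,0,-50,0,0,0,0.3,-30,0,-50,0,0,0,0,-70,0,-50,0,0,0,0,-85,0,-50,0,0,0]'

```text
clock: 8.25
position: [0.3881, -0.192, 0.1083]
tcp_rot: [-3.126, 0.279, 0.011]
force: [0.5, -0.1, 0.1]
width: 0.0148
```

```bash
python3 -c "
from h import *
plan([*tow(-185,0),.044],-10.17)
d=grab('side','s5');t=grab('top','t5')
b=cv2.cvtColor(d['img'],cv2.COLOR_RGB2BGR)[190:320,260:430];a=cv2.cvtColor(t['img'],cv2.COLOR_RGB2BGR)[125:255,300:420]
cv2.imwrite('pics/s5c.png',cv2.resize(np.hstack([b,a]),None,fx=2.7,fy=2.7))
"
```

```text
t 8.25 pos [ 388.1 -192.   108.3] jig [-188.4    0.9] F [ 0.45 -0.15  0.13] w 14.8
shift [ 3.9  1.1 64.2] turn [-0.03  0.09 -0.  ]
```

View pics/s5c.png

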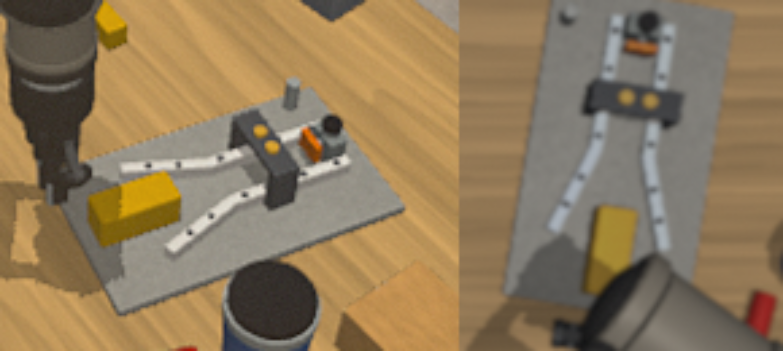

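The blank stands upright on the open front, between the wide rail ends. Checking its centring and far end in the top view.

```bash
python3 -c "
from h import *
d=load('t5'); hsv=cv2.cvtColor(d['img'],cv2.COLOR_RGB2HSV)
m=cv2.inRange(hsv,(20,150,100),(32,255,255)); m[:,:320]=0;m[:,400:]=0;m[:195]=0;m[250:]=0
c=max(cv2.findContours(m,cv2.RETR_EXTERNAL,cv2.CHAIN_APPROX_NONE)[0],key=cv2.contourArea)
J=np.array([tojig(plane(d,p,.056)) for p in c[:,0]]); print(J.min(0),J.max(0))
for x0 in range(-130,-55,15):
  s=J[abs(J[:,0]-x0)<8]; print(x0,s[:,1].min().round(1),s[:,1].max().round(1),((s[:,1].min()+s[:,1].max())/2).round(1))
"
```

```text
[-143.85157257  -17.82984781] [-58.03616637  19.85895746]
-130 -5.9 17.8 6.0
-115 -17.8 18.2 0.2
-100 -17.5 19.9 1.2
-85 -17.1 19.8 1.3
-70 -17.6 19.7 1.0
```

apply_moves --motion '[0,4,1,30,0,0.09,0,0,4,1,55,0,0.09,0,0,4,1,66,0,0.09,0,0,4,1,66,0,0.09,0]'

```text
clock: 8.75
position: [0.393, -0.1942, 0.0414]
tcp_rot: [-3.126, 0.28, -0.0]
force: [1.1, 0.3, 0.3]
width: -0.0
```

```bash
python3 -c "
from h import *
plan([*tow(-160,0),.041],-10.17)"
```

```text
t 8.75 pos [ 393.  -194.2   41.4] jig [-183.1   -0.3] F [1.09 0.27 0.3 ] w -0.0
shift [23.1 -0.4  0.4] turn [-0.03  0.   -0.01]
```

apply_moves --motion '[0,8,-0.3,0,0,0,0,0,15,-0.3,0,0,0,0,0,21,-0.3,0,0,0,0,0,26,-0.3,0,0,0,0,0,31,-0.3,0,0,0,0]'

```text
clock: 9.25
position: [0.4241, -0.1995, 0.0417]
tcp_rot: [-3.126, 0.28, -0.001]
force: [-0.9, 0.7, 0.3]
width: 0.0004
```

```bash
python3 -c "
from h import *
plan([*tow(-110,0),.041],-10.17)"
```

```text
t 9.25 pos [ 424.1 -199.5   41.7] jig [-1.516e+02 -1.000e-01] F [-0.88  0.71  0.27] w 0.4
shift [41.6 -0.1  0.7] turn [-0.03 -0.   -0.01]
```

apply_moves --motion '[0,6,0,0,0,0,0,0,13,0,0,0,0,0,0,20,0,0,0,0,0,0,27,0,0,0,0,0,0,33,0,0,0,0,0]'

```text
clock: 9.75
position: [0.4573, -0.2055, 0.0417]
tcp_rot: [-3.126, 0.28, -0.001]
force: [-1.1, -0.2, 1.8]
width: -0.0001
```

```bash
python3 -c "
from h import *
plan([*tow(-60,0),.041],-10.17)
d=grab('side','s6');t=grab('top','t6')
b=cv2.cvtColor(d['img'],cv2.COLOR_RGB2BGR)[190:320,260:430];a=cv2.cvtColor(t['img'],cv2.COLOR_RGB2BGR)[115:245,300:420]
cv2.imwrite('pics/s6c.png',cv2.resize(np.hstack([b,a]),None,fx=2.7,fy=2.7))
"
```

```text
t 9.75 pos [ 457.3 -205.5   41.7] jig [-1.179e+02 -1.000e-01] F [-1.11 -0.23  1.85] w -0.1
shift [57.9 -0.1  0.7] turn [-0.03 -0.   -0.01]
```

View pics/s6c.png

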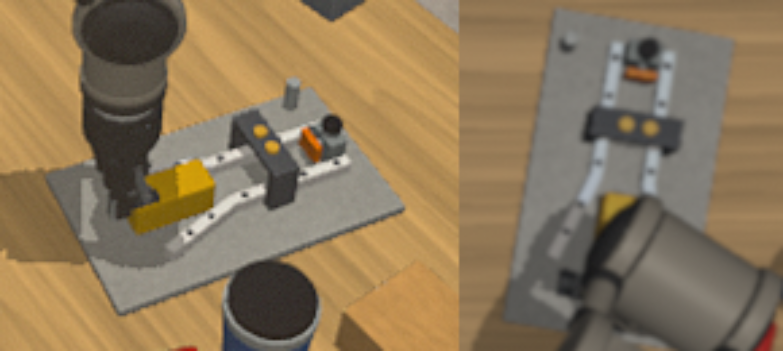

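The blank is moving square between the rails, front end near the narrowing. Measuring its front edge to learn the finger's offset.

```bash
python3 -c "
from h import *
d=load('t6'); hsv=cv2.cvtColor(d['img'],cv2.COLOR_RGB2HSV)
m=cv2.inRange(hsv,(20,150,80),(32,255,255)); m[:,:325]=0;m[:,395:]=0;m[:178]=0;m[250:]=0
ys,xs=np.nonzero(m)
J=np.array([tojig(plane(d,p,.056)) for p in zip(xs,ys)]); print(len(xs),J.min(0),J.max(0)); f=J[J[:,0]>J[:,0].max()-6]; print(f[:,1].min(),f[:,1].max())
"
```

```text
81 [-47.94640865  -8.77822869] [-18.22323508  21.30333638]
-8.778228687073689 18.141540489319954
```

apply_moves --motion '[0,6,0,0,0,0,0,0,12,0,0,0,0,0,0,18,0,0,0,0,0,0,24,0,0,0,0,0,0,30,0,0,0,0,0]'

```text
clock: 10.35
position: [0.4877, -0.2111, 0.0418]
tcp_rot: [-3.127, 0.279, -0.002]
force: [-0.6, 0.5, -0.4]
width: -0.0002
```

```bash
python3 -c "
from h import *
plan([*tow(-60,0),.041],-10.17)"
```

```text
t 10.35 pos [ 487.7 -211.1   41.8] jig [-87.   -0.2] F [-0.59  0.46 -0.36] w -0.2
shift [27.  -0.2  0.8] turn [-0.03 -0.02 -0.01]
```

apply_moves --motion '[0,6,-0.2,0,0,0,0,0,12,-0.2,0,0,0,0,0,18,-0.2,0,0,0,0,0,24,-0.2,0,0,0,0,0,30,-0.2,0,0,0,0]'

```text
clock: 10.85
position: [0.5177, -0.2163, 0.0418]
tcp_rot: [-3.127, 0.279, -0.002]
force: [-0.6, 0.2, 0.0]
width: -0.0001
```

```bash
python3 -c "
from h import *
plan([*tow(-30,0),.041],-10.17)
d=grab('side','s7');t=grab('top','t7')
b=cv2.cvtColor(d['img'],cv2.COLOR_RGB2BGR)[190:320,260:430];a=cv2.cvtColor(t['img'],cv2.COLOR_RGB2BGR)[115:245,300:420]
cv2.imwrite('pics/s7c.png',cv2.resize(np.hstack([b,a]),None,fx=2.7,fy=2.7))
"
```

```text
t 10.85 pos [ 517.7 -216.3   41.8] jig [-56.5  -0.1] F [-0.63  0.2   0.02] w -0.1
shift [26.5 -0.1  0.8] turn [-0.03 -0.02 -0.01]
```

View pics/s7c.png

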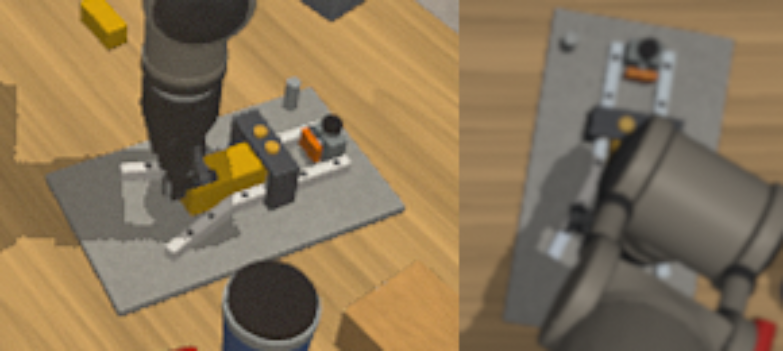

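The blank has entered the nest and its front is going under the bridge (side crop 255,160), with almost no resistance.

apply_moves --motion '[0,5,-0.1,0,0,0,0,0,10,-0.1,0,0,0,0,0,15,-0.1,0,0,0,0,0,20,-0.1,0,0,0,0,0,24,-0.1,0,0,0,0]'

```text
clock: 11.45
position: [0.5423, -0.2207, 0.0419]
tcp_rot: [-3.127, 0.279, -0.004]
force: [-0.8, 1.1, 1.5]
width: -0.0001
```

apply_moves --motion '[0,4,0,0,0,0,0,0,8,0,0,0,0,0,0,12,0,0,0,0,0,0,15,0,0,0,0,0,0,18,0,0,0,0,0]'

```text
clock: 11.95
position: [0.5602, -0.2239, 0.042]
tcp_rot: [-3.127, 0.279, -0.004]
force: [-0.8, 0.4, -0.1]
width: -0.0
```

```bash
python3 -c "
from h import *
plan([*tow(0,0),.041],-10.17)
d=grab('side','s8');t=grab('top','t8')
b=cv2.cvtColor(d['img'],cv2.COLOR_RGB2BGR)[200:290,300:420];a=cv2.cvtColor(t['img'],cv2.COLOR_RGB2BGR)[115:205,310:400]
cv2.imwrite('pics/s8c.png',cv2.resize(np.hstack([b,a]),None,fx=3.7,fy=3.7))
"
```

```text
t 11.95 pos [ 560.2 -223.9   42. ] jig [-13.3  -0. ] F [-0.78  0.42 -0.06] w -0.0
shift [13.3 -0.   1. ] turn [-0.02 -0.03 -0.  ]
```

View pics/s8c.png

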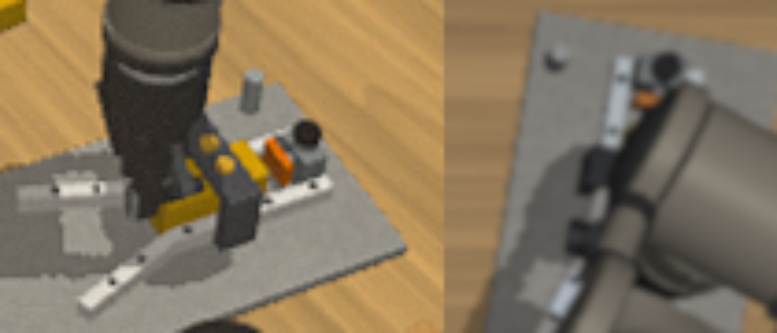

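The blank's front is now beyond the bridge (side crop 250,165), with the pad (280,160) roughly 10–15 mm ahead. Approaching slowly.

apply_moves --motion '[0,2,0,0,0,0,0,0,4,0,0,0,0,0,0,5.5,0,0,0,0,0,0,7,0,0,0,0,0,0,8,0,0,0,0,0]'

```text
clock: 12.55
position: [0.5685, -0.2255, 0.042]
tcp_rot: [-3.128, 0.279, -0.005]
force: [-1.1, -0.5, -0.3]
width: -0.0001
```

```bash
python3 -c "
from h import *
plan([*tow(0,0),.041],-10.17)
d=grab('side','s9')
b=cv2.cvtColor(d['img'],cv2.COLOR_RGB2BGR)[215:275,340:400]
cv2.imwrite('pics/s9c.png',cv2.resize(b,None,fx=9,fy=9))
"
```

```text
t 12.55 pos [ 568.5 -225.5   42. ] jig [-4.9 -0.2] F [-1.09 -0.47 -0.32] w -0.1
shift [ 4.9 -0.2  1. ] turn [-0.02 -0.04 -0.  ]
```

View pics/s9c.png

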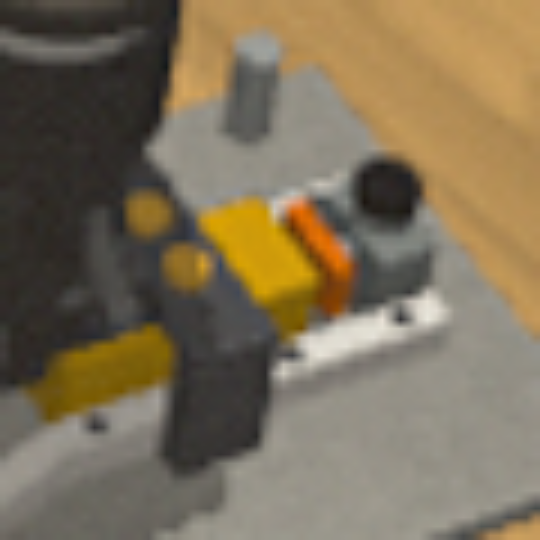

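The gap to the pad is now only a few mm. Creeping at 5 mm/s.

apply_moves --motion '[0,0.5,0,0,0,0,0,0,1,0,0,0,0,0,0,1.5,0,0,0,0,0,0,2,0,0,0,0,0,0,2.5,0,0,0,0,0]'

```text
clock: 13.1
position: [0.571, -0.226, 0.042]
tcp_rot: [-3.128, 0.279, -0.005]
force: [-0.5, 0.4, -0.6]
width: -0.0001
```

apply_moves --motion '[0,0.5,0,0,0,0,0,0,1,0,0,0,0,0,0,1.3,0,0,0,0,0]'

```text
clock: 13.4
position: [0.5724, -0.2262, 0.042]
tcp_rot: [-3.128, 0.279, -0.005]
force: [-1.1, -0.2, -0.3]
width: -0.0002
```

apply_moves --motion '[0,0.5,0,0,0,0,0,0,0.8,0,0,0,0,0,0,1.2,0,0,0,0,0]'

```text
clock: 13.7
position: [0.5736, -0.2264, 0.0421]
tcp_rot: [-3.128, 0.279, -0.005]
force: [-0.2, 0.4, 0.5]
width: 0.0002
```

```bash
python3 -c "
from h import *
plan([*tow(0,0),.041],-10.17)
d=grab('side','s10')
b=cv2.cvtColor(d['img'],cv2.COLOR_RGB2BGR)[215:275,340:400]
cv2.imwrite('pics/s10c.png',cv2.resize(b,None,fx=9,fy=9))
"
```

```text
t 13.7 pos [ 573.6 -226.4   42.1] jig [ 0.3 -0.2] F [-0.21  0.35  0.52] w 0.2
shift [-0.3 -0.2  1.1] turn [-0.02 -0.04 -0.  ]
```

View pics/s10c.png

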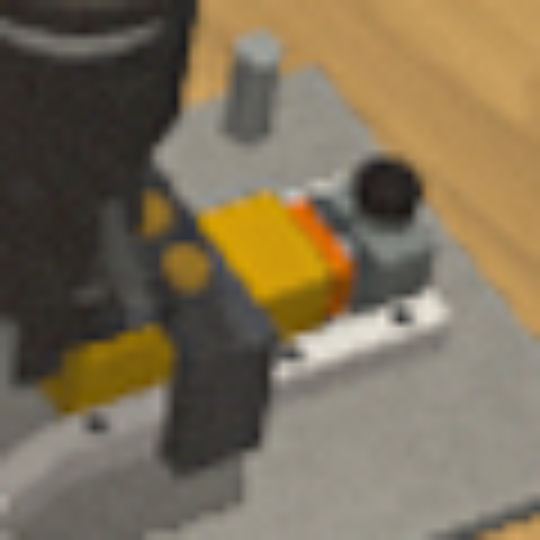

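Very close to contact, no force yet. Creeping on in 0.3 mm rows.

apply_moves --motion '[0,0.3,0,0,0,0,0,0,0.6,0,0,0,0,0,0,0.8,0,0,0,0,0]'

```text
clock: 14.05
position: [0.5744, -0.2266, 0.042]
tcp_rot: [-3.128, 0.279, -0.005]
force: [-0.3, -0.1, -0.8]
width: 0.0
```

apply_moves --motion '[0,0.3,0,0,0,0,0,0,0.6,0,0,0,0,0,0,0.6,0,0,0,0,0]'

```text
clock: 14.35
position: [0.5751, -0.2267, 0.0421]
tcp_rot: [-3.128, 0.279, -0.006]
force: [-0.4, 0.8, -0.4]
width: -0.0003
```

apply_moves --motion '[0,0.3,0,0,0,0,0,0,0.6,0,0,0,0,0,0,0.6,0,0,0,0,0]'

```text
clock: 14.65
position: [0.5758, -0.2268, 0.042]
tcp_rot: [-3.128, 0.279, -0.006]
force: [-0.3, -0.1, -0.7]
width: -0.0002
```

apply_moves --motion '[0,0.3,0,0,0,0,0,0,0.6,0,0,0,0,0,0,0.6,0,0,0,0,0]'

```text
clock: 14.95
position: [0.5762, -0.2269, 0.042]
tcp_rot: [-3.128, 0.279, -0.005]
force: [-1.9, 0.5, 1.5]
width: -0.0004
```

apply_moves --motion '[0,0.3,0,0,0,0,0,0,0.5,0,0,0,0,0]'

```text
clock: 15.15
position: [0.5763, -0.2269, 0.042]
tcp_rot: [-3.127, 0.279, -0.004]
force: [-2.8, 0.6, 2.0]
width: 0.0002
```

apply_moves --motion '[0,0.3,0,0,0,0,0,0,0.5,0,0,0,0,0]'

```text
clock: 15.35
position: [0.5764, -0.2269, 0.042]
tcp_rot: [-3.127, 0.279, -0.002]
force: [-4.3, 2.1, 2.7]
width: -0.0002
```

apply_moves --motion '[0,0.6,0,0,0,0,0,0,0.9,0,0,0,0,0]'

```text
clock: 15.55
position: [0.5766, -0.2269, 0.0421]
tcp_rot: [-3.127, 0.278, 0.0]
force: [-6.6, 0.6, 5.2]
width: 0.0001
```

apply_moves --motion '[0,0.9,0,0,0,0,0,0,1.1,0,0,0,0,0]'

```text
clock: 15.75
position: [0.5767, -0.2269, 0.0421]
tcp_rot: [-3.126, 0.278, 0.004]
force: [-8.0, 0.5, 5.3]
width: -0.0002
```

apply_moves --motion '[0,1.2,0,0,0,0,0,0,1.4,0,0,0,0,0]'

```text
clock: 15.95
position: [0.5767, -0.2269, 0.0421]
tcp_rot: [-3.126, 0.278, 0.009]
force: [-8.4, 1.0, 6.6]
width: 0.0001
```

apply_moves --motion '[0,1.5,0,0,0,0,0,0,1.6,0,0,0,0,0]'

```text
clock: 16.15
position: [0.5768, -0.2269, 0.0421]
tcp_rot: [-3.125, 0.278, 0.015]
force: [-10.1, 1.1, 7.1]
width: 0.0004
```

```bash
python3 -c "
from h import *
plan([*tow(4,0),.042],-10.17); s=sense(); print(s['force'][:2]@U, s['wrist_torque'],s['joint_efforts'].round(2))"
```

```text
t 16.15 pos [ 576.8 -226.9   42.1] jig [ 3.5 -0.1] F [-10.13   1.1    7.11] w 0.4
shift [ 0.5 -0.1  0.1] turn [-0.04  0.11  0.  ]
-10.161503617954905 [2.10316159e-01 1.41730113e+00 8.19829808e-04] [  1.54 -54.09 -23.11   0.86  -2.6   -0.  ]
```

apply_moves --motion '[0,1.6,0,0,0,0.04,0,0,1.7,0,0,0,0.04,0]'

```text
clock: 16.35
position: [0.5768, -0.2269, 0.0421]
tcp_rot: [-3.125, 0.278, 0.015]
force: [-10.3, 1.8, 7.0]
width: 0.0001
```

apply_moves --motion '[0,1.7,0,0,0,0.06,0,0,1.7,0,0,0,0.06,0]'

```text
clock: 16.55
position: [0.5768, -0.2269, 0.0421]
tcp_rot: [-3.124, 0.278, 0.013]
force: [-9.9, 0.8, 6.7]
width: -0.0002
```

apply_moves --motion '[0,1.9,0,0,0,0.05,0,0,2.1,0,0,0,0.05,0]'

```text
clock: 16.75
position: [0.5769, -0.2268, 0.0421]
tcp_rot: [-3.124, 0.277, 0.013]
force: [-11.7, 1.1, 8.0]
width: -0.0004
```

apply_moves --motion '[0,2.1,0,0,0,0.05,0,0,2.1,0,0,0,0.05,0]'

```text
clock: 16.95
position: [0.5769, -0.2269, 0.0421]
tcp_rot: [-3.123, 0.277, 0.014]
force: [-11.6, 1.0, 8.1]
width: 0.0001
```

apply_moves --motion '[0,2.3,0,0,0,0.05,0,0,2.3,0,0,0,0.05,0]'

```text
clock: 17.15
position: [0.577, -0.2269, 0.0421]
tcp_rot: [-3.123, 0.277, 0.015]
force: [-11.0, 1.7, 8.0]
width: 0.0001
```

apply_moves --motion '[0,2.3,0,0,0,0.05,0,0,2.3,0,0,0,0.05,0,0,2.3,0,0,0,0.05,0,0,2.3,0,0,0,0.05,0,0,2.3,0,0,0,0.05,0]'

```text
clock: 17.65
position: [0.577, -0.2268, 0.0421]
tcp_rot: [-3.122, 0.277, 0.016]
force: [-11.6, 1.1, 8.4]
width: 0.0002
```

apply_moves --motion '[0,2.3,0,0,0,0.05,0,0,2.3,0,0,0,0.05,0,0,2.3,0,0,0,0.05,0,0,2.3,0,0,0,0.05,0,0,2.3,0,0,0,0.05,0]'

```text
clock: 18.15
position: [0.577, -0.2268, 0.0421]
tcp_rot: [-3.122, 0.276, 0.017]
force: [-12.1, 1.4, 8.2]
width: -0.0001
```

apply_moves --motion '[0,2.6,0,0,0,0.05,0,0,2.6,0,0,0,0.05,0,0,2.6,0,0,0,0.05,0,0,2.6,0,0,0,0.05,0,0,2.6,0,0,0,0.05,0]'

```text
clock: 18.65
position: [0.5771, -0.2269, 0.0421]
tcp_rot: [-3.121, 0.276, 0.019]
force: [-12.7, 1.2, 9.1]
width: -0.0001
```

apply_moves --motion '[0,2.6,0,0,0,0.05,0,0,2.6,0,0,0,0.05,0,0,2.6,0,0,0,0.05,0,0,2.6,0,0,0,0.05,0,0,2.6,0,0,0,0.05,0]'

```text
clock: 19.15
position: [0.5771, -0.2268, 0.0421]
tcp_rot: [-3.12, 0.276, 0.021]
force: [-13.4, 0.0, 8.4]
width: -0.0003
```

```bash
python3 -c "
from h import *
plan([*tow(4,0),.042],-10.17); s=sense(); print(s['force'][:2]@U)
d=grab('side','s11')
b=cv2.cvtColor(d['img'],cv2.COLOR_RGB2BGR)[215:275,340:400]
cv2.imwrite('pics/s11c.png',cv2.resize(b,None,fx=9,fy=9))
"
```

```text
t 19.15 pos [ 577.1 -226.8   42.1] jig [3.8 0. ] F [-1.339e+01  1.000e-02  8.430e+00] w -0.3
shift [0.2 0.  0.1] turn [-0.09  0.17  0.01]
-13.17996074854838
```

View pics/s11c.png

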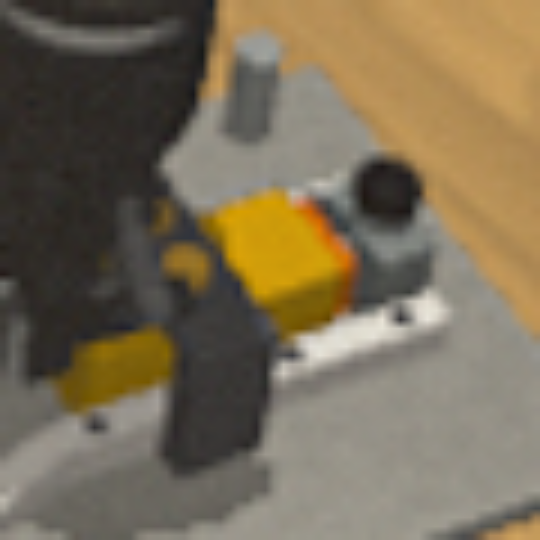

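The blank is on the pad, 12–13 N held for over a second. Backing off in small steps.

apply_moves --motion '[0,2.4,0,0,0,0.05,0,0,2.2,0,0,0,0.05,0,0,2.0,0,0,0,0.04,0,0,1.8,0,0,0,0.04,0,0,1.6,0,0,0,0.04,0]'

```text
clock: 19.7
position: [0.577, -0.2268, 0.0422]
tcp_rot: [-3.12, 0.276, 0.022]
force: [-9.1, 2.2, 6.4]
width: -0.0001
```

apply_moves --motion '[0,1.4,0,0,0,0.03,0,0,1.2,0,0,0,0.03,0,0,1.1,0,0,0,0.02,0,0,1.0,0,0,0,0.02,0,0,0.9,0,0,0,0.02,0]'

```text
clock: 20.2
position: [0.5769, -0.2268, 0.0421]
tcp_rot: [-3.119, 0.275, 0.022]
force: [-7.9, 1.1, 4.5]
width: -0.0
```

apply_moves --motion '[0,0.9,0,0,0,0.01,0,0,0.8,0,0,0,0.01,0,0,0.7,0,0,0,0.01,0,0,0.6,0,0,0,0,0,0,0.5,0,0,0,0,0]'

```text
clock: 20.7
position: [0.5768, -0.2268, 0.0422]
tcp_rot: [-3.119, 0.275, 0.025]
force: [-6.3, 0.8, 3.0]
width: 0.0
```

apply_moves --motion '[0,0.5,0,0,0,0,0,0,0.4,0,0,0,0,0,0,0.3,0,0,0,0,0,0,0.2,0,0,0,0,0,0,0.1,0,0,0,0,0]'

```text
clock: 21.2
position: [0.5766, -0.2268, 0.0422]
tcp_rot: [-3.119, 0.275, 0.026]
force: [-4.3, 0.5, 3.0]
width: 0.0002
```

apply_moves --motion '[0,0.1,0,0,0,0,0,0,0,0,0,0,0,0,0,-0.1,0,0,0,0,0,0,-0.2,0,0,0,0,0,0,-0.2,0,0,0,0,0]'

```text
clock: 21.7
position: [0.5766, -0.2268, 0.0422]
tcp_rot: [-3.119, 0.275, 0.025]
force: [-3.2, 0.8, 1.9]
width: -0.0003
```

apply_moves --motion '[0,0,0,0,0,0,0,0,-0.1,0,0,0,0,0,0,-0.2,0,0,0,0,0,0,-0.2,0,0,0,0,0,0,-0.3,0,0,0,0,0]'

```text
clock: 22.2
position: [0.5764, -0.2268, 0.0422]
tcp_rot: [-3.119, 0.275, 0.025]
force: [-2.9, -0.8, 1.4]
width: 0.0001
```

apply_moves --motion '[0,-0.1,0,0,0,0,0,0,-0.2,0,0,0,0,0,0,-0.3,0,0,0,0,0,0,-0.4,0,0,0,0,0,0,-0.4,0,0,0,0,0]'

```text
clock: 22.7
position: [0.5762, -0.2268, 0.0422]
tcp_rot: [-3.119, 0.275, 0.024]
force: [-2.0, 0.1, 0.9]
width: 0.0002
```

apply_moves --motion '[0,-0.1,0,0,0,0,0,0,-0.2,0,0,0,0,0,0,-0.3,0,0,0,0,0,0,-0.4,0,0,0,0,0,0,-0.5,0,0,0,0,0]'

```text
clock: 23.2
position: [0.576, -0.2267, 0.0423]
tcp_rot: [-3.119, 0.275, 0.023]
force: [-0.4, 0.8, 0.3]
width: 0.0002
```

apply_moves --motion '[0,-0.1,0,0,0,0,0,0,-0.2,0,0,0,0,0,0,-0.3,0,0,0,0,0,0,-0.5,0,0,0,0,0,0,-0.7,0,0,0,0,0]'

```text
clock: 23.7
position: [0.5753, -0.2266, 0.0423]
tcp_rot: [-3.119, 0.275, 0.023]
force: [0.2, -0.2, 0.5]
width: -0.0001
```

```bash
python3 -c "
from h import *
plan([*tow(4,0),.042],-10.17); s=sense(); print(s['force'][:2]@U)
d=grab('side','s12')
b=cv2.cvtColor(d['img'],cv2.COLOR_RGB2BGR)[215:275,340:400]
cv2.imwrite('pics/s12c.png',cv2.resize(b,None,fx=9,fy=9))
"
```

```text
t 23.7 pos [ 575.3 -226.6   42.3] jig [ 2.  -0.1] F [ 0.25 -0.16  0.45] w -0.1
shift [ 2.  -0.1  0.3] turn [-0.1   0.18  0.02]
0.26994563680531497
```

View pics/s12c.png

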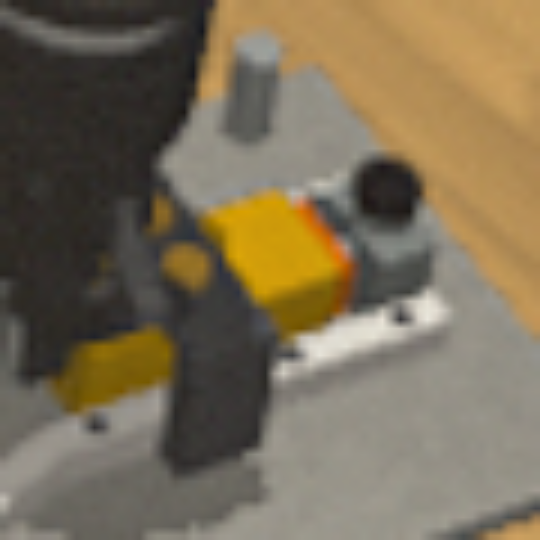

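Contact is released (0.3 N) and the blank is still against the pad. Now withdrawing straight back, then up.

apply_moves --motion '[0,-1,0,0,0,0,0,0,-3,0,0,0,0,0,0,-7,0,0,0,0,0,0,-14,0,0,0,0,0,0,-22,0,0,0,0,0]'

```text
clock: 24.25
position: [0.5529, -0.2226, 0.0426]
tcp_rot: [-3.119, 0.275, 0.023]
force: [-0.6, 0.9, 0.3]
width: 0.0
```

apply_moves --motion '[0,-20,0,0,0,0,0,0,-45,0,0,0,0,0,0,-65,0,-20,0,0,0,0,-80,0,-60,0,0,0,0,-90,0,-100,0,0,0]'

```text
clock: 24.75
position: [0.4635, -0.2072, 0.1445]
tcp_rot: [-3.118, 0.276, 0.027]
force: [0.8, -0.8, 1.2]
width: -0.0003
```

apply_moves --motion '[0,-20,0,-40,0,0,0,0,-20,30,-80,0,0,0,0,-20,-40,-100,0,0,0,0,-20,-80,-100,0,0,0,0,-20,-120,-100,0,0,0]'

```text
clock: 25.25
position: [0.4657, -0.0885, 0.247]
tcp_rot: [-3.118, 0.281, 0.024]
force: [0.2, 0.1, 0.3]
width: 0.0004
```

```bash
python3 -c "
from h import *
plan([*tow(4,0),.042],-10.17)
d=grab('side','s13');t=grab('top','t13')
b=cv2.cvtColor(d['img'],cv2.COLOR_RGB2BGR);a=cv2.cvtColor(t['img'],cv2.COLOR_RGB2BGR)
cv2.imwrite('pics/s13c.png',np.hstack([cv2.resize(b[215:275,340:400],None,fx=7,fy=7),cv2.resize(a[120:200,330:400],(367,420))]))
"
```

```text
t 25.25 pos [465.7 -88.5 247. ] jig [-130.2  116.5] F [0.23 0.05 0.26] w 0.4
shift [137.8 118.1 201.7] turn [-0.11  0.18 -0.03]
```

View pics/s13c.png

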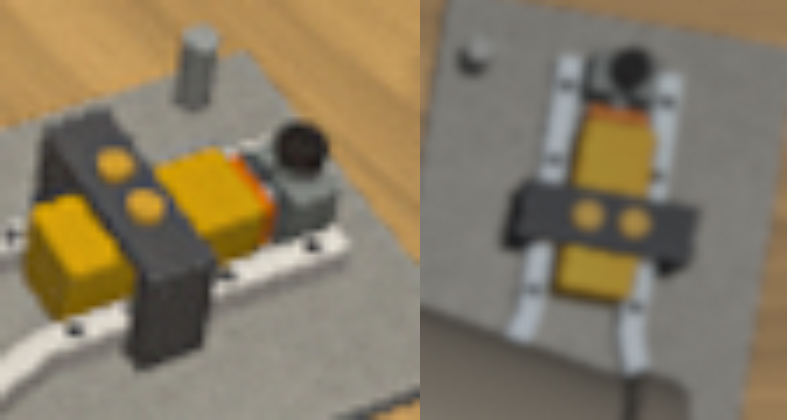

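View pics/t13.png

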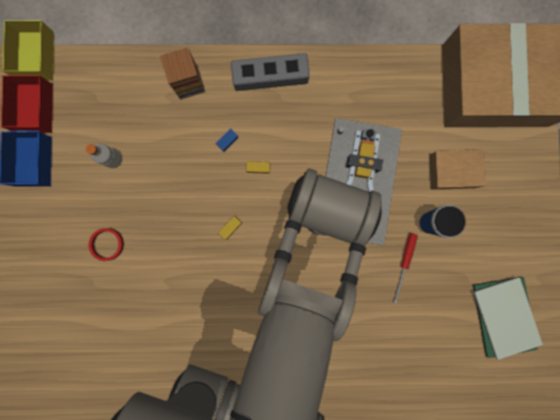

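The top view shows the blank between the rails under the bridge, with its end on the pad (crop 615,110) and no gap in either view. The pin, offcut, small blanks, tape, glue, tumbler, driver and carton are where they were. I'll settle the arm and do a last numeric check.

apply_moves --motion '[0,0,0,-5,0,0,0,0,0,0,-5,0,0,0,0,0,0,-5,0,0,0,0,0,0,-5,0,0,0]'

```text
clock: 25.75
position: [0.4657, -0.0851, 0.2514]
tcp_rot: [-3.117, 0.27, 0.026]
force: [-0.9, 0.3, -1.4]
width: -0.0001
```

```bash
python3 -c "
from h import *
d=grab('top','t14'); e=grab('side','s14')
hsv=cv2.cvtColor(d['img'],cv2.COLOR_RGB2HSV)
m=cv2.inRange(hsv,(19,150,90),(32,255,255)); m[:,:345]=0;m[:,390:]=0;m[:130]=0;m[185:]=0
ys,xs=np.nonzero(m); J=np.array([tojig(plane(d,p,.056)) for p in zip(xs,ys)])
print(J.min(0).round(1),J.max(0).round(1)); 
for x0 in (20,80,90):
  s=J[abs(J[:,0]-x0)<5]; print(x0,s[:,1].min().round(1),s[:,1].max().round(1))
print(abs(e['img'][215:275,360:400].astype(int)-load('s13')['img'][215:275,360:400]).max(), sense()['dq'].round(3), sense()['force'].round(1))
"
```

```text
[ 12.9 -17.4] [102.8  21. ]
20 -15.7 20.1
80 -17.4 20.7
90 -15.7 20.2
18 [ 0.006  0.001 -0.003  0.002  0.001  0.001] [ 0.3 -0.9 -0.4]
```

Blank spans jig x from about 13 to 103–104, it is parallel to the nest, and nothing is moving. Handing in.

```bash
python3 -c "
from h import *
print(job_done())"
```

```text
the job is handed in; nothing more can be done
None
```

I lifted the large yellow blank (measured about 89 x 40 mm) onto the open front of the jig. I then pushed it with closed fingers between the rails and under the bridge until it met the orange pad. The job was handed in at about 26 s.

- **Push:** I held the wrist push along the jig between about 11 and 13 N for roughly 2 s. The largest reading was 13.4 N. The fingers also picked up about 8–9 N of vertical force from friction, so the pad itself probably saw slightly less than the wrist reading. The force was read only at the end of each short move, not continuously.
- **Back-off:** I eased off over about 4 s until the force was near zero, then drew straight back and up.
- **Final position:** In the last pictures the blank spans jig x of about 13 to 103 mm, with the pad's face measured at about 104. It lies parallel in the nest and was not moving. The top view puts it about 1.5 mm left of the centre line, within the 2 mm calibration.
- **Contact with the pad:** No gap shows in either view, but a gap under a millimetre could not be seen.
- **Other things:** By eye in the last full top view, the pin, offcut, small blanks, tape, glue bottle, tumbler, driver and carton had not moved.

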